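# Close up the blanks in the drilling fixture

### The job

Get the three hardwood blanks ready for drilling: push the touching row along the channel of the metal fixture as one train until it sits fully home against the steel end stop with no gaps, and then push the keeper lever over until it lies straight across the channel behind the last blank, so that the row cannot slide back. Do it all by pushing: the blanks stay flat in the channel, nothing is picked up, and the small things standing round the fixture are left alone.

Things in the scene. Friction and masses are not known exactly. Their poses are not given: they have to be found in the camera images.
- fixture: Grey metal drilling fixture bolted to the bench, yaw varies: open-topped channel along its own y, 348 mm long (y -168 to 180), 146 wide over the walls, inner width 113. End stop at the -y end, +y end open. Origin: on the bench top, midway between the walls. Floor at z = 8, wall tops at z = 18. Four bolted feet, under 17 high, reach x = +-101.
- stop_face (a point): Foot of the end stop's inner face, at fixture x 0, y -150, z 8 mm. The stop is a dark steel block, 113 wide, 18 thick, top at z = 44. When the row is home, blank 1 touches this face, the blanks' centres lie 27.5, 82.5 and 137.5 from it along the fixture's +y, and the row's rear face is at fixture y = 15.
- blank_1: Leading blank, nearest the stop: brown hardwood block, 55 mm along the channel (own x, which points to the fixture's +y), 110 across (own y), 32 high, about 0.12 kg. Origin: centre of its underside, on the channel floor. Slides with 1.5 mm of play to each wall and stands 22 proud of the wall tops (top at z = 40).
- blank_2: The same block, middle of the row, touching blanks 1 and 3.
- blank_3: The same block, the last of the row. The row is pushed on its outer face, 110 wide, 27.5 mm from its centre on the fixture's +y side, free from z = 18 (wall tops) to z = 40.
- keeper (a joint): Keeper lever angle, rad. Dark steel arm, 14 mm wide, z 20 to 28, on a vertical pivot at fixture x -66, y 24.5. At 0 it points along the wall to the fixture's +y; below 0 it points outboard (-x); it grows as it swings in over the channel to its stop at 1.571, straight across (+x), 2.5 mm behind a row that is home. Stiff (0.12 N m), stays where left.
- handle (a point): Middle of the keeper's upright black handle at the arm's free end, 90 from the pivot: round, 12 to 16 across, from z = 30 to 66; this point at z = 48.
- mouthpiece: Black mouthpiece standing upright on the bench beyond the fixture, 28 across and 92 high, to be left alone. Origin: centre of its foot.
- oil_bottle: White oil bottle with a red spout standing on the bench beyond the fixture, 33 across and 105 high, to be left alone. Origin: centre of its foot.
- pad_stack: Small stack of tan key pads on the bench on the robot's side of the fixture, 36 across and 23 high, to be left alone. Origin: centre of its underside.
Things that resemble listed ones, but are neither listed nor needed, are in the scene too. What is shaped like the blank_3 but black or red is not meant.

How it is judged (in metres and radians):
On the way, in this order (a step that is already met when the one before it is completed fails the run):
1. the whole row is home against the end stop, while the keeper is still open (y of blank_1 in the frame of fixture below -0.12 m and y of blank_2 in the frame of fixture below -0.065 m and y of blank_3 in the frame of fixture below -0.01 m and value of joint keeper below 0.5 rad), for 0.2 s.
2. the keeper lies across the channel behind the row (value of joint keeper above 1.48 rad), for 0.2 s.
At the end, for the whole second after the job is handed in: Each of the three blanks lies flat in the channel, at rest, within 2.5 mm of its place in the closed row against the end stop, and the keeper stands across the channel behind them (1.48 rad or more of its 1.571) (y of blank_1 in the frame of fixture below -0.12 m and y of blank_2 in the frame of fixture below -0.065 m and y of blank_3 in the frame of fixture below -0.01 m and value of joint keeper above 1.48 rad and linear speed of each of blank_1, blank_2, blank_3 below 0.01 m/s and z of each of blank_1, blank_2, blank_3 in the frame of fixture below 0.0105 m); the robot touches nothing.
It fails at once if a blank is lifted more than 6 mm off the channel floor or tipped (z of any of blank_1, blank_2, blank_3 in the frame of fixture above 0.014 m or angle between any of blank_1, blank_2, blank_3's own z axis and vertical above 0.2 rad).
It fails at once if the mouthpiece is moved by more than 15 mm or knocked over (distance of mouthpiece from where it was at the start of the episode above 0.015 m or angle between mouthpiece's own z axis and vertical above 0.3 rad).
It fails at once if the oil bottle is moved by more than 15 mm or knocked over (distance of oil_bottle from where it was at the start of the episode above 0.015 m or angle between oil_bottle's own z axis and vertical above 0.3 rad).
It fails at once if the pad stack is moved by more than 15 mm or knocked over (distance of pad_stack from where it was at the start of the episode above 0.015 m or angle between pad_stack's own z axis and vertical above 0.3 rad).
It also fails if it takes over 45 s, if anything falls off the work surface, if the arm or the gripper's body presses on something with over 40 N, if the wrist force passes 120 N, or if a joint passes its speed limit or range.

### The arm

A 6-joint arm with a two-finger parallel gripper is mounted at the origin on the work surface; the furniture and walls round the work are solid. World frame = base frame: x ahead of the robot, y to its left, z up, the work surface at z = 0. Lengths are in mm, angles in rad, forces in N, time in s.
With the tool pointing down it reaches from about 275 to 1000 mm from the base axis. Payload 8.4 kg.
Tool frame: the origin (TCP) lies midway between the tips of the shut fingers; the grasp point (between the pads) lies r.grasp_offset behind it (r.grasp_offset is the distance from the TCP to the grasp point, in mm); z points along the fingers, y is the direction in which the jaws open and shut (so a half turn about z gives the same grasp; the last joint's range is limited). The gripper opens to 85 mm and grips with 20 to 120 N. Pads are 22 mm wide; open, the fingers measure 114 mm over their backs; the gripper's body (76 mm by 85 mm) begins 54 mm behind the grasp point. The pads swing forward as they close: fully open they stand 13 mm farther back than shut.
Start: joints at [1.341, 0.353, 1.633, -0, 1.155, -0.002], TCP at [141.145, 608.856, 231.281] pointing down, gripper open.
Joint ranges: [-2.63, 2.63], [-0.92, 2.1], [0.06, 2.66], [-1.3, 4.44], [0, 2.69], [-3.02, 3.02]. Speed limits (rad/s): [2.22, 2.22, 2.79, 3.14, 3.14, 3.14].

### API

Orientations are given as [roll, pitch, yaw] about the fixed x, y, z axes, in that order (R = Rz(yaw) Ry(pitch) Rx(roll)).
In Python, from rig import r gives the robot as it stands.
- The arm moves only by the tool jog_arm, never from a script. Its argument "series" is a list that holds one entry, the list of rows, each a list of 7 numbers: the shift along the tool's x, y, z in cm, then the turn, a rotation vector about the tool's x, y, z in degrees, then the finger opening in cm, from 0 to 8.54. A call has 1 to 5 rows; each row is the pose to reach, as a shift and turn from the pose commanded when the call began, along the tool's axes at that moment; what a row does not reach only later rows make up. A row lasts 1/8 s, in which the tool goes at most 62.5 mm and 10.7 degrees, less where a joint would pass 70% of its speed; a pose out of reach is approached as far as the arm can. A call with a gripper value outside its range is refused whole. The fingers move at their own pace and stop on an object; "newtons" is the grip in N (left out, the last holds). Time passes only in rows, so rows that repeat a pose let the fingers close. It gives the time, the measured TCP pose, the force and the opening at its end, in the units of the state.
- r.sense(): the state, without advancing time (a new reading comes with each control period).
- r.grab_frame(name): name is "scene" or "side" or "wrist"; returns the picture (480x640x3 uint8, red, green, blue); there is no depth.
- r.calibration(name): a dict with "mtx" (3x3 intrinsics, pixels), "origin" and "attitude" of the camera in the world; the wrist camera has in their place "T_tool_cam" (4x4, takes a point from camera to tool coordinates, whose origin is the TCP and whose axes are the flange's). Camera axes: x right, y down, z forward; pixel columns grow to the right and rows downward; lengths in mm; the calibration is good to about 2 mm. A picture is of the moment at which its call begins: read the wrist's pose just before it. calibration takes no time and is no camera call.
- r.sign_off(): hands the job in, once; it reports no verdict.
The state is a dict: "clock": time; "qpos": joint angles; "qvel": joint speeds; "joint_efforts": joint torques, N m; "eef_pos": TCP position; "tcp_rot": TCP orientation; "contact_force": force on the tool from outside, world axes, zero at the start; "wrist_torque": the same for the moment, N m; "opening": opening from 0.0 (shut) to 1.0 (fully open).
Only numpy, scipy, OpenCV 4.12 (cv2) and the standard library are available. Lean on these libraries where they do the work, as an engineer would, in place of code of your own. Each camera call takes 0.05 s, during which the arm holds its last target.

## Working session

There is one attempt and no reset: what is moved stays moved. The work goes in short steps, Python scripts to look and compute and a tool call to move; the robot and the scene stay as the last step left them, time stands still between calls to the robot, and variables do not carry over. Pictures are saved under pics/ and viewed, and the job is handed in when it is done.

Besides the shell and the picture viewer there is one more tool, called after "Request:" in YAML: its name, and indented under it one key for each argument. jog_arm: Moves the arm, as the interface text tells. Its arguments: {"type":"object","properties":{"series":{"type":"array","items":{"type":"array","items":{"type":"array","items":{"type":"number"}}}},"newtons":{"type":"number"}},"required":["series"]}

```bash
ls; mkdir -p pics; cat > a.py <<'E'
from rig import r
import cv2,numpy as np
print(r.sense())
for n in ["scene","side","wrist"]:
    s=r.sense()
    im=r.grab_frame(n); cv2.imwrite(f"pics/{n}0.png",im[:,:,::-1]); c=r.calibration(n); print(n,c)
print(r.grasp_offset)
E
python3 a.py
```

```text
pics
{'clock': 0.0, 'qpos': array([ 1.34058394e+00,  3.53649855e-01,  1.63414752e+00, -1.19366042e-05,
        1.15520084e+00, -2.41392259e-03]), 'qvel': array([ 0.00079849, -0.00031931,  0.00056314, -0.00176615, -0.00146294,
       -0.00132279]), 'joint_efforts': array([ 2.33353407e-03, -6.05239463e+01, -3.42077708e+01,  3.71659207e-04,
        9.10227187e-03,  1.07813509e-05]), 'eef_pos': array([141.04742835, 608.37910532, 230.55488899]), 'tcp_rot': array([-3.14018707e+00,  7.52078325e-06,  2.91379902e+00]), 'contact_force': array([0.58452886, 0.02417195, 0.63943434]), 'wrist_torque': array([ 0.04613658,  0.0004025 , -0.05903824]), 'opening': 1.001022729599304}
scene {'mtx': array([[507.92089754,   0.        , 330.44904621],
       [  0.        , 507.92089754, 238.7382116 ],
       [  0.        ,   0.        ,   1.        ]]), 'origin': array([-116.59289575, -447.29920133,  448.55414488]), 'attitude': array([-1.9899617 ,  0.01512801, -0.95474472])}
side {'mtx': array([[538.18617813,   0.        , 317.46209601],
       [  0.        , 538.18617813, 248.12692264],
       [  0.        ,   0.        ,   1.        ]]), 'origin': array([482.70702913, 877.34398717, 426.34090143]), 'attitude': array([-1.98220631, -0.01649693, -3.00078974])}
wrist {'mtx': array([[334.99125753,   0.        , 319.18727575],
       [  0.        , 334.99125753, 235.8153552 ],
       [  0.        ,   0.        ,   1.        ]]), 'T_tool_cam': array([[-1.01538770e-03, -9.44909803e-01, -3.27329243e-01,
         8.55475693e+01],
       [ 9.99999481e-01, -9.33201681e-04, -4.08138783e-04,
        -4.22156060e-01],
       [ 8.01901375e-05, -3.27329487e-01,  9.44910260e-01,
        -1.41709152e+02],
       [ 0.00000000e+00,  0.00000000e+00,  0.00000000e+00,
         1.00000000e+00]])}
18.700000000000003
```

View pics/scene0.png

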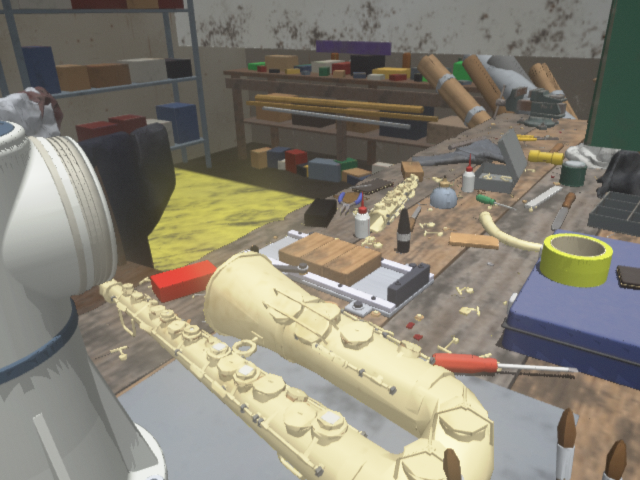

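View pics/side0.png

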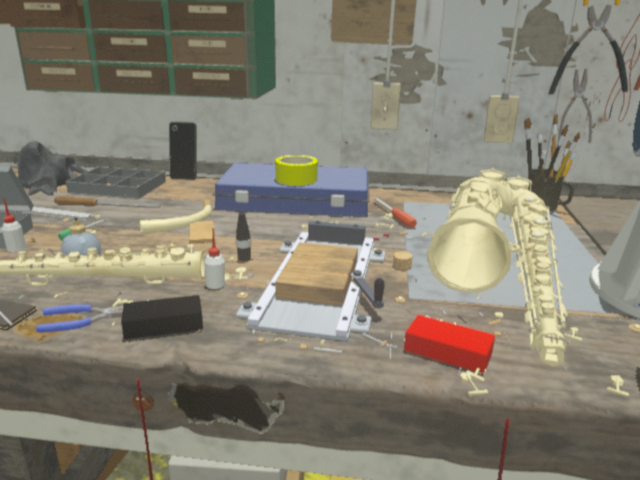

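View pics/wrist0.png

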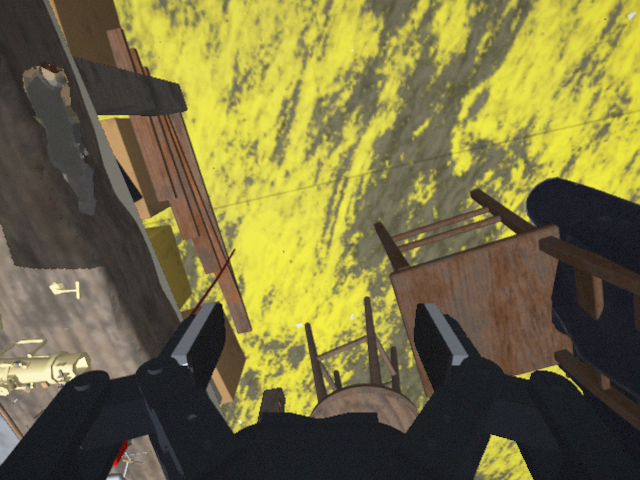

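The side view shows the fixture with the open end facing the camera. The stop is at about (336,233), the row at (318,272) and the keeper handle at (379,290). I'll enlarge both views.

```bash
python3 - <<'E'
import cv2
a=cv2.imread('pics/side0.png')[205:345,200:410]; cv2.imwrite('pics/side_c.png',cv2.resize(a,(788,525),interpolation=cv2.INTER_CUBIC))
a=cv2.imread('pics/scene0.png')[185:325,240:450]; cv2.imwrite('pics/scene_c.png',cv2.resize(a,(788,525),interpolation=cv2.INTER_CUBIC))
E
```

```text
(no output)
```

View pics/side_c.png

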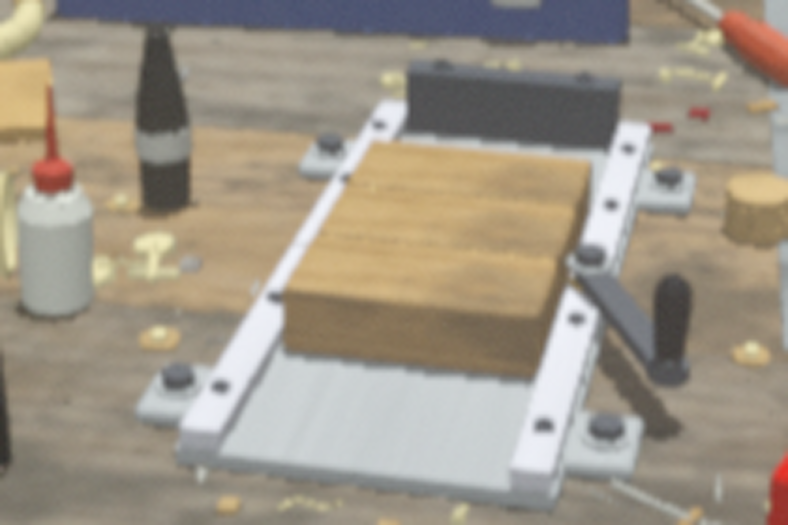

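View pics/scene_c.png

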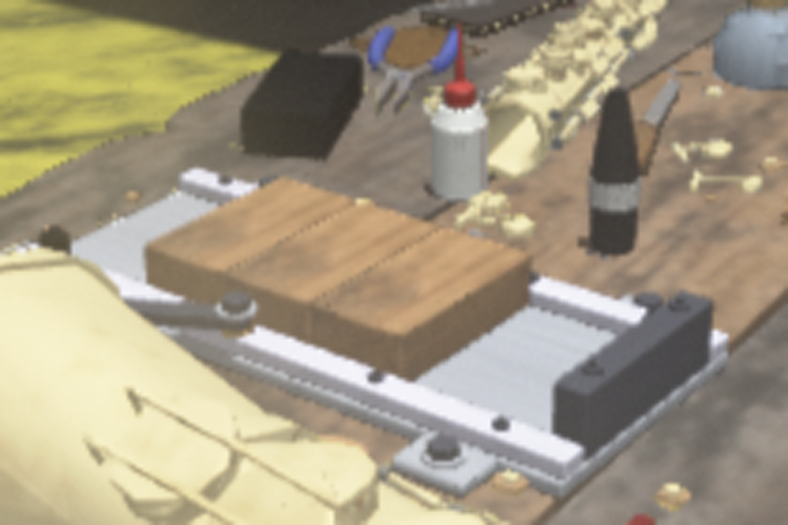

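```bash
cat > h.py <<'E'
import numpy as np,cv2
from scipy.spatial.transform import Rotation as R
from rig import r
def cam(n,s=None):
    c=r.calibration(n); K=np.array(c['mtx'])
    if 'T_tool_cam' in c:
        T=np.array(c['T_tool_cam']); Rt=R.from_euler('xyz',s['tcp_rot']).as_matrix()
        return K,Rt@T[:3,:3],Rt@T[:3,3]+s['eef_pos']
    a=np.array(c['attitude']); return K,R.from_euler('xyz',a).as_matrix(),np.array(c['origin'])
def ray(C,p,z):
    K,A,o=C; d=A@np.linalg.solve(K,[p[0],p[1],1]); return o+d*(z-o[2])/d[2]
def proj(C,P):
    K,A,o=C; q=K@(A.T@(np.asarray(P,float)-o)); return q[:2]/q[2]
E
python3 - <<'E'
from h import *
C=cam('side'); f=lambda u,v:(200+u/3.752,205+v/3.75)
for n,u,v,z in [('L+y out',183,430,18),('L+y in',215,435,18),('R+y in',513,468,18),('R+y out',553,472,18),('L-y out',383,100,18),('R-y out',650,127,18),('pivot',590,250,30),('b3L top',287,293,40),('b3 botL',288,350,8),('b3 botR',530,376,8),('b1 farL',372,143,40),('b1 farR',588,160,40),('handle foot',670,372,20),('handle top',673,280,66),('pad top c',762,185,23),('bottle',57,308,0),('mouthp',165,205,0)]:
    print(n,ray(C,f(u,v),z).round(1))
C=cam('scene'); f=lambda u,v:(240+u/3.752,185+v/3.75)
for n,u,v,z in [('b1 topnear',403,333,40),('b1 top far',531,258,40),('b3 top far',280,180,40),('b3 topnear',147,246,40),('stop top',555,385,44),('stop top far',713,300,44),('pivot',235,303,30),('R-y in/out',582,455,18),('bottle',460,190,0),('mouth',614,245,0)]:
    print('sc',n,ray(C,f(u,v),z).round(1))
E
```

```text
L+y out [669.  223.9  18. ]
L+y in [656.  225.4  18. ]
R+y in [540.3 229.8  18. ]
R+y out [525.2 230.1  18. ]
L-y out [ 650.  -127.8   18. ]
R-y out [ 504.8 -115.5   18. ]
pivot [524.1  62.9  30. ]
b3L top [644.4 146.   40. ]
b3 botL [646.3 137.1   8. ]
b3 botR [542.4 141.8   8. ]
b1 farL [636.9 -17.1  40. ]
b1 farR [531.2 -15.   40. ]
handle foot [484.6 150.   20. ]
handle top [485.9 158.1  66. ]
pad top c [446.9 -38.7  23. ]
bottle [759.8 102.4   0. ]
mouthp [741.2 -13.1   0. ]
sc b1 topnear [524.  -21.7  40. ]
sc b1 top far [624.4 -30.7  40. ]
sc b3 top far [634. 131.  40.]
sc b3 topnear [530.3 136.7  40. ]
sc stop top [ 514.3 -106.1   44. ]
sc stop top far [ 624.7 -127.6   44. ]
sc pivot [520.5  73.2  30. ]
sc R-y in/out [ 508.6 -123.3   18. ]
sc bottle [753.5  90.6   0. ]
sc mouth [736.2 -19.5  -0. ]
```

```bash
python3 - <<'E'
import cv2
a=cv2.imread('pics/side0.png')[245:315,260:390]; cv2.imwrite('pics/side_d.png',cv2.resize(a,(780,420),interpolation=cv2.INTER_CUBIC))
E
```

```text
(no output)
```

View pics/side_d.png

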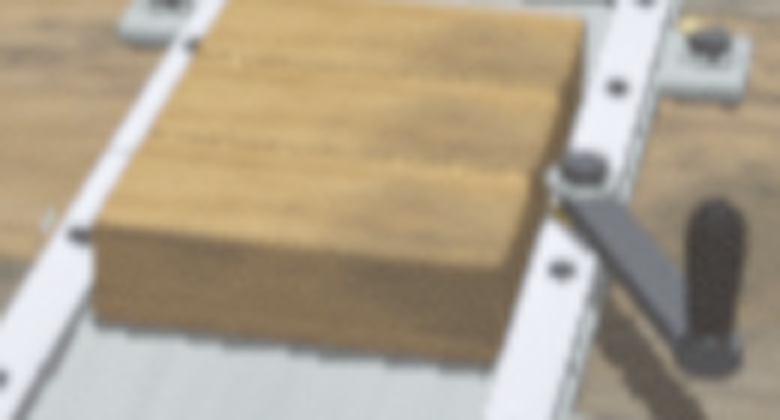

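The walls put the fixture origin at about (587,46) with yaw about -3°. The row's rear face is near fixture y ≈ 95, and the keeper handle is near (485,152), outboard. I'll bring the wrist camera over the fixture for a better measurement.

```bash
cat >> h.py <<'E'
def rows(tgt,yaw,n=5,rot=None):
    """print shift cm/turn deg from present pose to world target (vertical tool, yaw)"""
    s=r.sense(); p=s['eef_pos']; Rt=R.from_euler('xyz',s['tcp_rot'])
    Rg=R.from_euler('xyz',[np.pi,0,yaw])
    d=Rt.inv().apply(np.array(tgt)-p)/10; w=(Rt.inv()*Rg).as_rotvec(degrees=True)
    print('t',round(s['clock'],2),'pos',p.round(1),'F',s['contact_force'].round(1),'shift cm',d.round(2),'turn',w.round(1),'norm',np.linalg.norm(d).round(2))
E
python3 -c "
from h import *
rows([596,215,230],1.515)"
```

```text
t 0.15 pos [141.1 608.5 230.7] F [-0.5  0.1  0.1] shift cm [-53.21 -28.06   0.1 ] turn [-0.1  0.  80.1] norm 60.15
```

Request:
jog_arm:
  series:
    - [[-5.3, -2.8, 0, 0, 0, 8, 8.5], [-10.6, -5.6, 0, 0, 0, 16, 8.5], [-15.9, -8.4, 0, 0, 0, 24, 8.5], [-21.2, -11.2, 0, 0, 0, 32, 8.5], [-26.5, -14, 0, 0, 0, 40, 8.5]]

```text
clock: 0.78
eef_pos: [368.9, 411.2, 231.3]
tcp_rot: [3.142, 0.0, 2.211]
contact_force: [0.2, 1.1, 0.4]
opening: 0.991
```

```bash
python3 -c "
from h import *
rows([596,215,230],1.515)"
```

```text
t 0.78 pos [368.9 411.2 231.3] F [0.2 1.1 0.4] shift cm [-29.3    6.49   0.13] turn [ 0.  -0.  39.9] norm 30.01
```

Request:
jog_arm:
  series:
    - [[-5.9, 1.3, 0, 0, 0, 8, 8.5], [-11.7, 2.6, 0, 0, 0, 16, 8.5], [-17.6, 3.9, 0, 0, 0, 24, 8.5], [-23.4, 5.2, 0, 0, 0, 32, 8.5], [-29.3, 6.5, 0, 0, 0, 40, 6]]

```text
clock: 1.4
eef_pos: [597.0, 216.0, 231.1]
tcp_rot: [-3.141, -0.0, 1.513]
contact_force: [1.3, 1.4, 0.1]
opening: 0.81
```

```bash
python3 -c "
from h import *
rows([596,215,230],1.515)
s=r.sense(); im=r.grab_frame('wrist'); cv2.imwrite('pics/w1.png',im[:,:,::-1])
import pickle; pickle.dump(s,open('w1.pkl','wb'))"
```

```text
t 1.4 pos [597.  216.  231.1] F [1.3 1.4 0.1] shift cm [-0.11 -0.09  0.11] turn [-0.  -0.  -0.1] norm 0.18
```

View pics/w1.png

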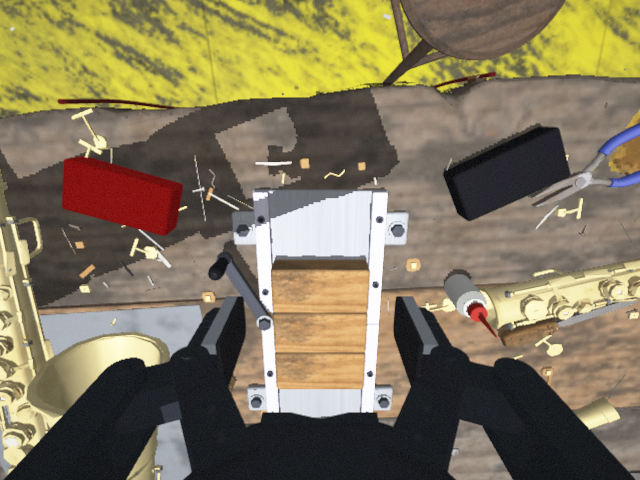

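The wrist view shows the channel at (320,300) with the three brown blanks in it, the last one at about (320,287). The keeper pivot is at (264,323) and the handle at (220,266). The red block at (122,195) and black block at (508,172) are decoys. I'll enlarge the fixture.

```bash
python3 - <<'E'
import cv2
a=cv2.imread('pics/w1.png')[180:420,195:415]; cv2.imwrite('pics/w1c.png',cv2.resize(a,(550,600),interpolation=cv2.INTER_CUBIC))
E
```

```text
(no output)
```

View pics/w1c.png

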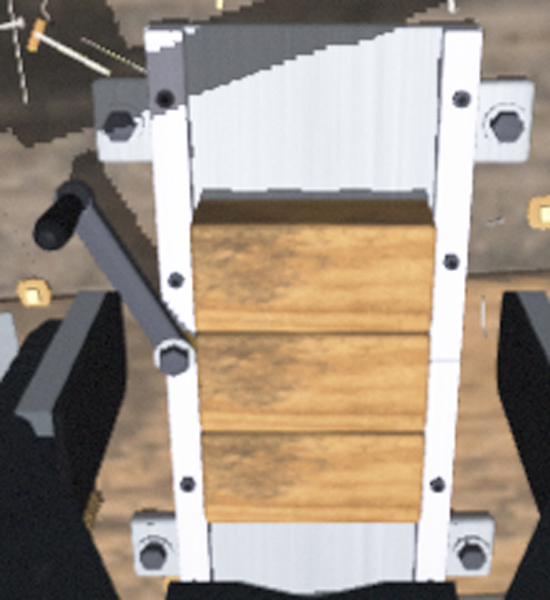

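```bash
python3 - <<'E'
from h import *
import pickle
s=pickle.load(open('w1.pkl','rb')); C=cam('wrist',s); f=lambda u,v:(195+u/2.5,180+v/2.5)
P={}
for n,u,v,z in [('Lout+y',146,28,18),('Rout+y',481,29,18),('Lout-',183,580,18),('Rout-',449,580,18),('b3L',192,223,40),('b3R',435,223,40),('b1L',207,520,40),('b1R',420,520,40),('pivot',174,354,32),('htop',48,236,66),('hbase',74,190,28)]:
    P[n]=ray(C,f(u,v),z); print(n,P[n].round(1))
mp=(P['Lout+y']+P['Rout+y'])/2; mm=(P['Lout-']+P['Rout-'])/2
v=mp-mm; yaw=-np.arctan2(v[0],v[1]); print('yaw deg',np.degrees(yaw), [np.degrees(-np.arctan2(*(P[a]-P[b])[:2])) for a,b in [('Lout+y','Lout-'),('Rout+y','Rout-'),('b3L','b1L'),('b3R','b1R')]], np.degrees(np.arctan2(*(P['Rout+y']-P['Lout+y'])[1::-1])), np.degrees(np.arctan2(*(P['b3R']-P['b3L'])[1::-1])))
u=np.array([-np.sin(yaw),np.cos(yaw)]); xx=np.array([np.cos(yaw),np.sin(yaw)])
o=mp[:2]-180*u; print('origin',o)
for n in P: print(n,'fix',((P[n][:2]-o)@xx).round(1),((P[n][:2]-o)@u).round(1))
E
```

```text
Lout+y [525.9 232.   18. ]
Rout+y [669.3 223.1  18. ]
Lout- [508.4 -74.1  18. ]
Rout- [654.1 -82.5  18. ]
b3L [540.  149.5  40. ]
b3R [645.7 143.4  40. ]
b1L [530.3 -12.9  40. ]
b1R [636.6 -19.1  40. ]
pivot [522.9  78.8  32. ]
htop [486. 159.  66.]
hbase [487.  163.2  28. ]
yaw deg -3.0594757607575023 [np.float64(-3.2792122236364425), np.float64(-2.83931502609446), np.float64(-3.4030848627324963), np.float64(-3.223607323229053)] -3.5386675101564675 -3.3457146278890626
origin [587.98762695  47.83904216]
Lout+y fix -71.8 180.6
Rout+y fix 71.8 179.4
Lout- fix -73.0 -126.0
Rout- fix 73.0 -126.6
b3L fix -53.4 99.0
b3R fix 52.5 98.5
b1L fix -54.3 -63.8
b1R fix 52.1 -64.2
pivot fix -66.7 27.4
htop fix -107.7 105.5
hbase fix -107.0 109.8
```

Using the row's rear face at fixture y ≈ 97–98, yaw ≈ -3.2° and origin ≈ (588,46.5), I'll lower the fingers 5 cm apart behind blank 3. That gives two-point contact and keeps the row square.

Request:
jog_arm:
  series:
    - [[-0.6, 0, 4.5, 0, 0, 0, 5], [-1.2, 0, 9, 0, 0, 0, 5], [-1.8, 0, 13.5, 0, 0, 0, 5], [-2.2, 0, 17.5, 0, 0, 0, 5], [-2.2, 0, 18.5, 0, 0, 0, 5]]

```text
clock: 2.08
eef_pos: [592.6, 194.7, 43.6]
tcp_rot: [-3.137, 0.002, 1.517]
contact_force: [0.7, -0.3, 0.3]
opening: 0.586
```

```bash
python3 -c "
from h import *
rows([595.8,186.3,15],1.515)
for n in ['side','wrist']:
  im=r.grab_frame(n); im=im[180:360,200:440] if n=='side' else im
  cv2.imwrite(f'pics/{n}2.png',cv2.resize(im[:,:,::-1],None,fx=2.5 if n=='side' else 1,fy=2.5 if n=='side' else 1))"
```

```text
t 2.08 pos [592.6 194.7  43.6] F [ 0.7 -0.3  0.3] shift cm [-0.82  0.38  2.86] turn [-0.3  0.1  0.1] norm 3.0
```

View pics/side2.png

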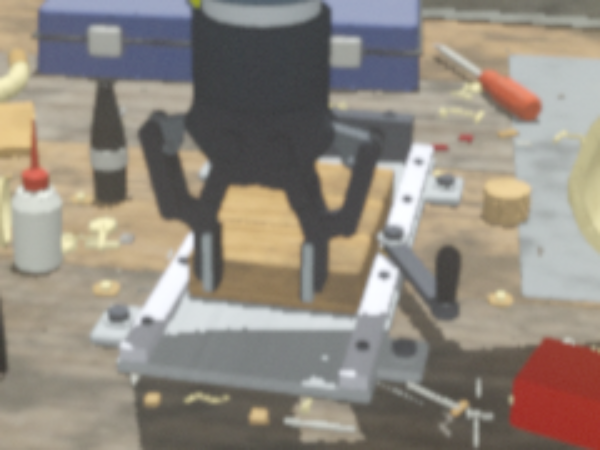

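View pics/wrist2.png

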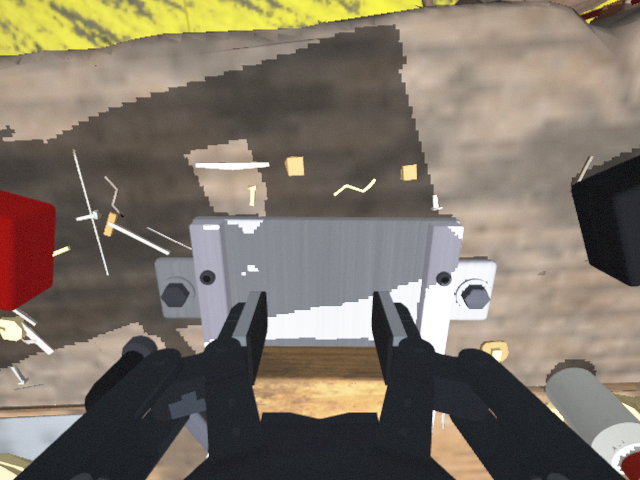

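The fingers are behind the row and centred in the channel, clear of the handle. Next I lower to z ≈ 17 and close in on the rear face.

Request:
jog_arm:
  series:
    - [[0, 0.3, 1.3, 0, 0, 0, 5], [0, 0.3, 2.6, 0, 0, 0, 5], [-1, 0.3, 2.6, 0, 0, 0, 5], [-2, 0.3, 2.6, 0, 0, 0, 5], [-3, 0.3, 2.6, 0, 0, 0, 5]]

```text
clock: 2.8
eef_pos: [596.1, 164.6, 20.7]
tcp_rot: [3.141, -0.0, 1.517]
contact_force: [-0.8, -0.4, 0.5]
opening: 0.589
```

```bash
python3 -c "
from h import *
rows([589.5,72.5,17],1.515)"
```

```text
t 2.8 pos [596.1 164.6  20.7] F [-0.8 -0.4  0.5] shift cm [-9.23 -0.17  0.37] turn [ 0.  -0.   0.1] norm 9.24
```

Request:
jog_arm:
  series:
    - [[-1, 0, 0.3, 0, 0, 0, 5], [-2, 0, 0.3, 0, 0, 0, 5], [-3, 0, 0.3, 0, 0, 0, 5], [-4, -0.1, 0.3, 0, 0, 0, 5], [-5, -0.1, 0.3, 0, 0, 0, 5]]

```text
clock: 3.42
eef_pos: [592.4, 115.1, 17.5]
tcp_rot: [3.141, -0.0, 1.518]
contact_force: [0.1, 5.4, 3.5]
opening: 0.585
```

```bash
python3 -c "
from h import *
rows([589.5,72.5,17],1.515)
for n in ['side']:
  im=r.grab_frame(n); im=im[180:360,200:440]
  cv2.imwrite(f'pics/{n}3.png',cv2.resize(im[:,:,::-1],None,fx=2.5,fy=2.5))"
```

```text
t 3.42 pos [592.4 115.1  17.5] F [0.1 5.4 3.5] shift cm [-4.27 -0.06  0.05] turn [ 0.  -0.   0.1] norm 4.27
```

View pics/side3.png

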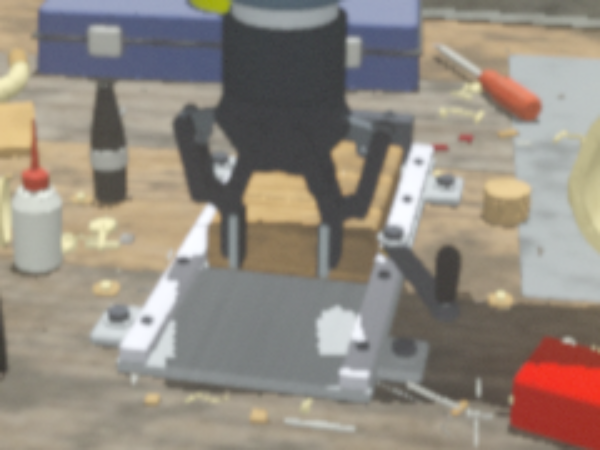

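The row is sliding at about 5 N, flat and square. I'll continue to the stop.

Request:
jog_arm:
  series:
    - [[-0.8, 0, 0, 0, 0, 0, 5], [-1.6, 0, 0, 0, 0, 0, 5], [-2.3, 0, 0, 0, 0, 0, 5], [-3, 0, 0, 0, 0, 0, 5], [-3.5, 0, 0, 0, 0, 0, 5]]

```text
clock: 4.1
eef_pos: [590.5, 80.3, 17.3]
tcp_rot: [3.142, -0.0, 1.517]
contact_force: [1.5, 5.1, 3.3]
opening: 0.587
```

```bash
python3 -c "
from h import *
rows([589.5,72.5,17],1.515)"
```

```text
t 4.1 pos [590.5  80.3  17.3] F [1.5 5.1 3.3] shift cm [-0.78 -0.05  0.03] turn [ 0.  -0.   0.1] norm 0.78
```

Request:
jog_arm:
  series:
    - [[-0.2, 0, 0, 0, 0, 0, 5], [-0.4, 0, 0, 0, 0, 0, 5], [-0.6, 0, 0, 0, 0, 0, 5], [-0.7, 0, 0, 0, 0, 0, 5], [-0.7, 0, 0, 0, 0, 0, 5]]

```text
clock: 4.72
eef_pos: [590.1, 73.6, 17.3]
tcp_rot: [-3.142, 0.0, 1.518]
contact_force: [0.4, 4.3, 4.0]
opening: 0.584
```

Request:
jog_arm:
  series:
    - [[-0.15, 0, 0, 0, 0, 0, 5], [-0.3, 0, 0, 0, 0, 0, 5], [-0.4, 0, 0, 0, 0, 0, 5], [-0.5, 0, 0, 0, 0, 0, 5]]

```text
clock: 5.22
eef_pos: [591.0, 72.8, 17.5]
tcp_rot: [3.139, -0.006, 1.515]
contact_force: [2.4, 34.6, -1.0]
opening: 0.586
```

The force jumped to 35 N with the TCP at fixture y ≈ 26, which puts the rear face near 15, so the row is home. I'll hold for a moment, back off, then look.

Request:
jog_arm:
  series:
    - [[0, 0, 0, 0, 0, 0, 5], [0, 0, 0, 0, 0, 0, 5], [1.2, 0, 0, 0, 0, 0, 5], [4, 0, 0, 0, 0, 0, 5], [7, 0, -4, 0, 0, 0, 5]]

```text
clock: 5.85
eef_pos: [590.6, 137.8, 54.5]
tcp_rot: [-3.135, 0.003, 1.517]
contact_force: [0.4, -0.1, -0.2]
opening: 0.589
```

```bash
python3 -c "
from h import *
rows([589.5,72.5,17],1.515)
im=r.grab_frame('scene'); im=im[185:325,240:450]
cv2.imwrite('pics/scene4.png',cv2.resize(im[:,:,::-1],(788,525),interpolation=2))"
```

```text
t 5.85 pos [590.6 137.8  54.5] F [ 0.4 -0.1 -0.2] shift cm [-6.51  0.27  3.77] turn [-0.4  0.2  0.1] norm 7.53
```

View pics/scene4.png

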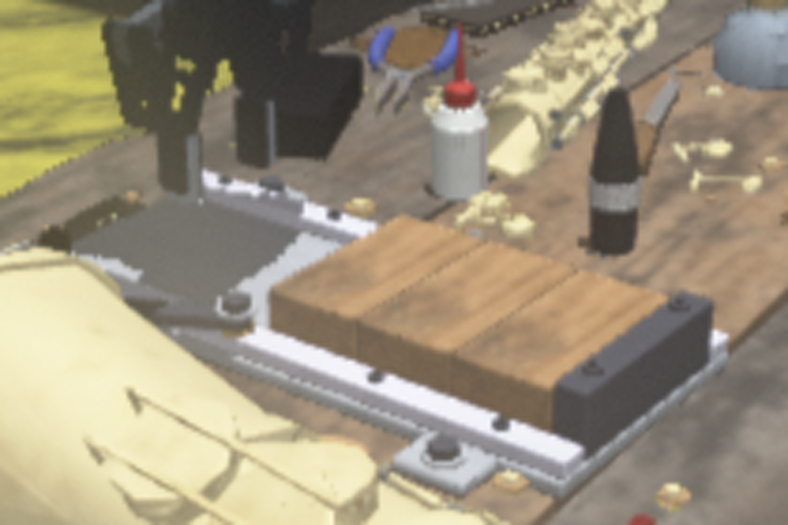

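The row sits flush against the stop with no gaps and the keeper is still open. Before swinging the keeper, I'll check how close the cream bell outboard of the handle is.

```bash
python3 - <<'E'
from h import *
import pickle
s=pickle.load(open('w1.pkl','rb')); C=cam('wrist',s)
for px in [(168,345),(100,336),(35,360),(165,400)]:
    print(px,[ray(C,px,z).round(0)[:2] for z in (0,50,100,140)])
S=cam('side')
for px in [(430,250),(470,290),(510,260),(445,200),(470,190)]:
    print('side',px,[ray(S,px,z).round(0)[:2] for z in (0,50,100,140)])
D=cam('scene')
for px in [(208,290),(240,252),(285,270),(225,320)]:
    print('scene',px,[ray(D,px,z).round(0)[:2] for z in (0,50,100,140)])
im=r.grab_frame('wrist'); cv2.imwrite('pics/w5.png',im[:,:,::-1])
E
```

```text
(168, 345) [array([383.,  29.]), array([412.,  66.]), array([442., 102.]), array([465., 131.])]
(100, 336) [array([297.,  49.]), array([338.,  82.]), array([378., 116.]), array([411., 143.])]
(35, 360) [array([198.,  16.]), array([252.,  54.]), array([306.,  92.]), array([349., 123.])]
(165, 400) [array([360., -63.]), array([392., -14.]), array([424.,  35.]), array([450.,  74.])]
side (430, 250) [array([ 392., -122.]), array([403.,  -5.]), array([413., 113.]), array([422., 206.])]
side (470, 290) [array([333.,  39.]), array([350., 137.]), array([368., 235.]), array([382., 314.])]
side (510, 260) [array([ 242., -101.]), array([270.,  14.]), array([299., 129.]), array([321., 221.])]
side (445, 200) [array([ 339., -449.]), array([ 355., -294.]), array([ 372., -138.]), array([386., -14.])]
side (470, 190) [array([ 266., -549.]), array([ 291., -381.]), array([ 317., -214.]), array([337., -80.])]
scene (208, 290) [array([398., 193.]), array([341., 121.]), array([283.,  50.]), array([237.,  -7.])]
scene (240, 252) [array([544., 257.]), array([470., 179.]), array([396., 100.]), array([338.,  37.])]
scene (285, 270) [array([534., 128.]), array([461.,  64.]), array([389.,  -0.]), array([331., -52.])]
scene (225, 320) [array([346.,  96.]), array([295.,  36.]), array([243., -25.]), array([202., -73.])]
```

View pics/w5.png

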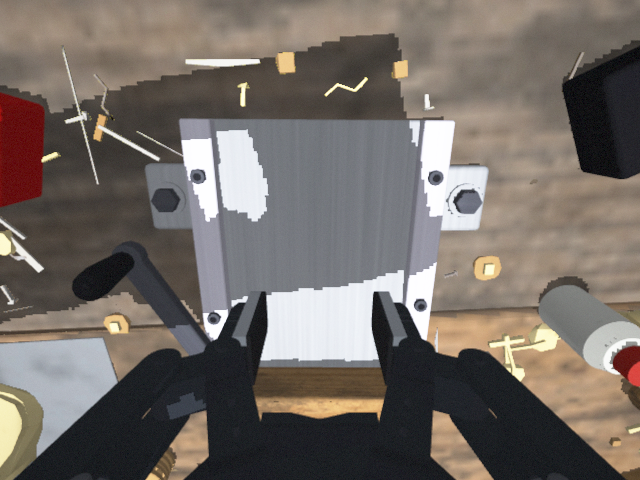

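The bell rim reaches world x ≈ 415 and y ≈ 120, too close for the closed gripper to fit outboard of the handle. Instead I'll straddle the handle with the fingers fully open, without gripping, and push it in +x with the outboard finger. Tip height will be about 46, above the blanks.

Request:
jog_arm:
  series:
    - [[0.5, 0, -4, 0, 0, 0, 8.5], [1, 0, -7, 0, 0, 0, 8.5], [1.5, -4, -7, 0, 0, 0, 8.5], [2, -8, -7, 0, 0, 0, 8.5], [2, -8, -7, 0, 0, 0, 8.5]]

```text
clock: 6.58
eef_pos: [511.5, 161.8, 126.4]
tcp_rot: [-3.138, 0.002, 1.519]
contact_force: [0.0, 0.6, 1.0]
opening: 0.994
```

```bash
python3 -c "
from h import *
rows([510,157,33],1.515)
s=r.sense();C=cam('wrist',s)
im=r.grab_frame('wrist'); cv2.imwrite('pics/w6.png',im[:,:,::-1])
print([proj(C,p).round(0) for p in ([486,157,66],[486,157,30],[522,75,30])])"
```

```text
t 6.58 pos [511.5 161.8 126.4] F [0.  0.6 1. ] shift cm [-0.47 -0.09  9.35] turn [-0.2  0.1  0.2] norm 9.36
[array([283., 265.]), array([288., 245.]), array([339., 335.])]
```

View pics/w6.png

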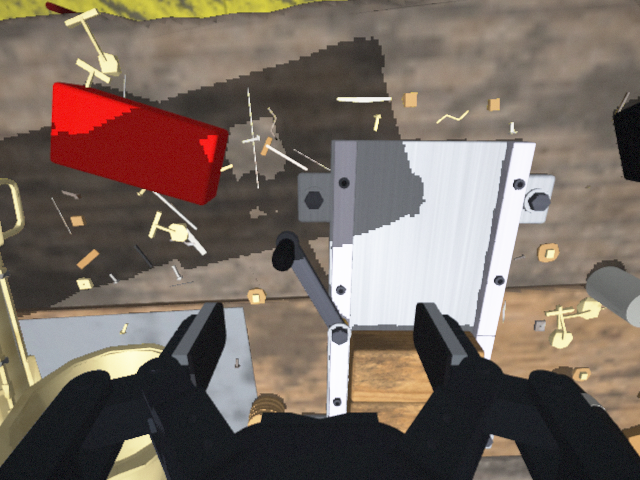

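```bash
python3 - <<'E'
from h import *
import pickle
s=pickle.load(open('w1.pkl','rb')); C1=cam('wrist',s); C2=cam('wrist',r.sense())
for px in [(182,360),(120,346),(60,355)]:
    print('w6',px,[ray(C2,px,z).round(0)[:2] for z in (0,40,80,120,160)])
for px in [(168,345),(110,336),(60,348)]:
    print('w1',px,[ray(C1,px,z).round(0)[:2] for z in (0,40,80,120,160)])
# knuckles seen in w6 ~ (100,385),(150,370): position in tool frame at height tool z -60..-100
T=np.array(r.calibration('wrist')['T_tool_cam']);K=np.array(r.calibration('wrist')['mtx'])
for px in [(60,400),(100,375),(150,365)]:
    d=T[:3,:3]@np.linalg.solve(K,[*px,1]);o=T[:3,3]
    print('kn',px,[(o+d*(z-o[2])/d[2]).round(0) for z in (-40,-60,-80,-100)])
a=cv2.imread('pics/side0.png')[160:370,390:600]; cv2.imwrite('pics/side_b.png',cv2.resize(a,(600,600)))
E
```

```text
w6 (182, 360) [array([371.,  32.]), array([393.,  64.]), array([415.,  96.]), array([437., 128.]), array([458., 160.])]
w6 (120, 346) [array([315.,  51.]), array([345.,  80.]), array([375., 110.]), array([405., 139.]), array([436., 168.])]
w6 (60, 355) [array([254.,  44.]), array([293.,  74.]), array([332., 104.]), array([372., 135.]), array([411., 165.])]
w1 (168, 345) [array([383.,  29.]), array([407.,  59.]), array([430.,  88.]), array([453., 117.]), array([477., 146.])]
w1 (110, 336) [array([310.,  48.]), array([341.,  75.]), array([372., 102.]), array([404., 129.]), array([435., 156.])]
w1 (60, 348) [array([238.,  33.]), array([277.,  62.]), array([316.,  90.]), array([355., 119.]), array([394., 148.])]
kn (60, 400) [array([ -18., -102.,  -40.]), array([  2., -82., -60.]), array([ 22., -62., -80.]), array([  42.,  -42., -100.])]
kn (100, 375) [array([ -6., -83., -40.]), array([ 12., -67., -60.]), array([ 29., -51., -80.]), array([  47.,  -35., -100.])]
kn (150, 365) [array([ -2., -64., -40.]), array([ 15., -51., -60.]), array([ 32., -39., -80.]), array([  49.,  -27., -100.])]
```

View pics/side_b.png

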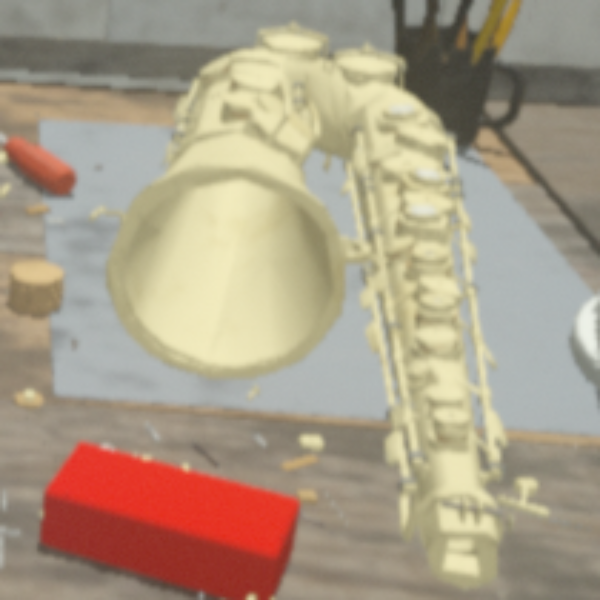

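The bell rim tops out near z ≈ 120 at x ≲ 400 and y ≲ 110. Straddling with the tool at (511,160) clears it, so I'll descend.

Request:
jog_arm:
  series:
    - [[0, 0, 4, 0, 0, 0, 8.5], [-0.1, 0, 7.5, 0, 0, 0, 8.5], [-0.1, 0, 9.3, 0, 0, 0, 8.5], [-0.1, 0, 9.3, 0, 0, 0, 8.5]]

```text
clock: 7.12
eef_pos: [514.4, 161.2, 33.1]
tcp_rot: [-3.139, 0.001, 1.517]
contact_force: [-0.1, 0.6, 0.5]
opening: 0.998
```

```bash
python3 -c "
from h import *
rows([510,160,33],1.515)
im=r.grab_frame('wrist'); cv2.imwrite('pics/w7.png',im[:,:,::-1])
im=r.grab_frame('side')[180:340,250:450]
cv2.imwrite('pics/side7.png',cv2.resize(im[:,:,::-1],(750,600)))"
```

```text
t 7.12 pos [514.4 161.2  33.1] F [-0.1  0.6  0.5] shift cm [-0.15 -0.44  0.01] turn [-0.1  0.1  0.1] norm 0.46
```

View pics/w7.png

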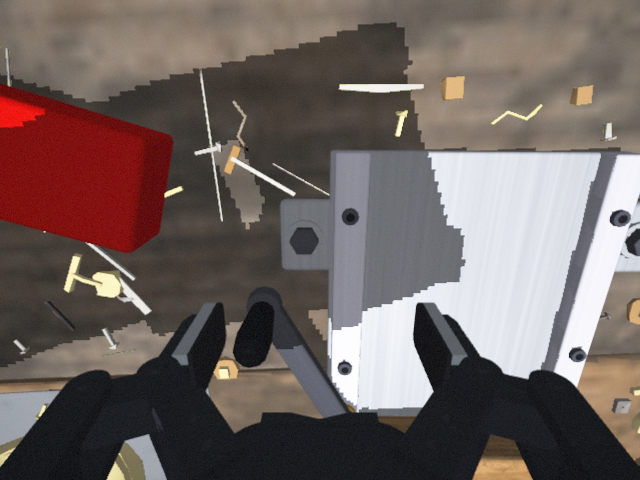

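View pics/side7.png

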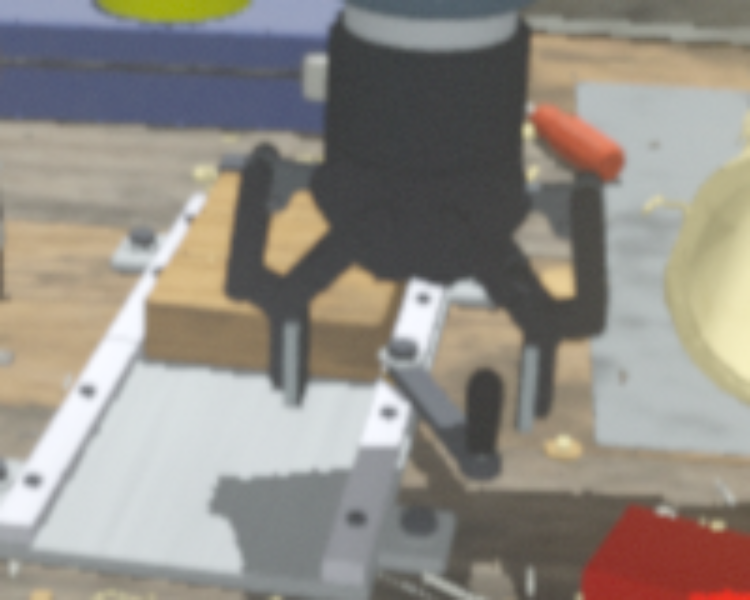

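```bash
python3 - <<'E'
from h import *
s=r.sense();C=cam('wrist',s)
print(ray(C,(253,350),66).round(1),ray(C,(264,300),30).round(1))
S=cam('side')
print(ray(S,(250+484/3.75,180+380/3.75),66).round(1),ray(S,(250+482/3.75,180+462/3.75),28).round(1),'tip',ray(S,(250+525/3.75,180+425/3.75),44).round(1))
E
```

```text
[488.2 161.4  66. ] [487.2 163.2  30. ]
[486.2 163.7  66. ] [484.7 161.2  28. ] tip [468.8 156.9  44. ]
```

The handle is at (487,161.5) between the fingers, with the outboard pad about 7 mm clear. Computing the arc waypoints.

```bash
python3 - <<'E'
from h import *
s=r.sense();p=s['eef_pos'];Rt=R.from_euler('xyz',s['tcp_rot'])
for ph in range(-22,66,8):
    a=np.radians(ph);h=np.array([522.5+90*np.sin(a),76+90*np.cos(a),33]); c=h+[34.5*.998,-34.5*.056,0]
    print(ph,h.round(0),(Rt.inv().apply(c-p)/10).round(2))
E
```

```text
-22 [489. 159.  33.] [-0.39  0.78  0.19]
-14 [501. 163.  33.] [0.06 1.96 0.19]
-6 [513. 166.  33.] [0.34 3.18 0.19]
2 [526. 166.  33.] [0.46 4.43 0.19]
10 [538. 165.  33.] [0.39 5.68 0.19]
18 [550. 162.  33.] [0.15 6.92 0.2 ]
26 [562. 157.  33.] [-0.25  8.1   0.2 ]
34 [573. 151.  33.] [-0.82  9.22  0.2 ]
42 [583. 143.  33.] [-1.54 10.25  0.2 ]
50 [591. 134.  33.] [-2.4  11.17  0.2 ]
58 [599. 124.  33.] [-3.37 11.96  0.2 ]
```

Request:
jog_arm:
  series:
    - [[-0.1, 0.7, 0, 0, 0, 0, 8.5], [0, 1.6, 0, 0, 0, 0, 8.5], [0.2, 2.6, 0, 0, 0, 0, 8.5], [0.4, 3.6, 0, 0, 0, 0, 8.5], [0.5, 4.6, 0, 0, 0, 0, 8.5]]

```text
clock: 7.85
eef_pos: [561.8, 164.5, 34.3]
tcp_rot: [3.141, -0.0, 1.518]
contact_force: [-2.1, 0.8, 0.9]
opening: 0.994
```

```bash
python3 -c "
from h import *
rows([510,160,33],1.515)
C=cam('wrist',r.sense())
print(proj(C,[527,166,66]),proj(C,[527,166,30]))
im=r.grab_frame('wrist'); cv2.imwrite('pics/w8.png',im[:,:,::-1])"
```

```text
t 7.85 pos [561.8 164.5  34.3] F [-2.1  0.8  0.9] shift cm [-0.72 -5.15  0.13] turn [ 0.  -0.   0.2] norm 5.2
[233.33497004 347.75214682] [250.99978364 300.93336898]
```

View pics/w8.png

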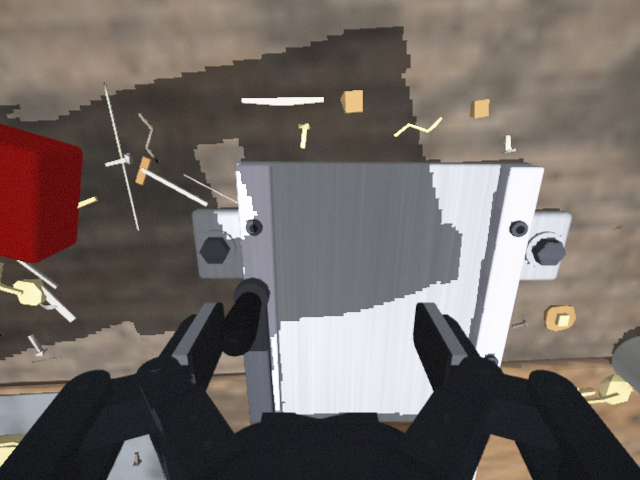

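The handle now bears on the outboard pad with the lever along the wall, at about 2 N. I'll continue along the arc.

Request:
jog_arm:
  series:
    - [[-0.1, 1.25, 0, 0, 0, 0, 8.5], [-0.3, 2.5, 0, 0, 0, 0, 8.5], [-0.7, 3.7, 0, 0, 0, 0, 8.5], [-1.3, 4.8, 0, 0, 0, 0, 8.5], [-2, 5.8, 0, 0, 0, 0, 8.5]]

```text
clock: 8.52
eef_pos: [618.5, 140.6, 34.3]
tcp_rot: [3.142, 0.0, 1.517]
contact_force: [-1.1, 1.2, 0.6]
opening: 0.993
```

```bash
python3 -c "
from h import *
rows([510,160,33],1.515)
im=r.grab_frame('wrist'); cv2.imwrite('pics/w9.png',im[:,:,::-1])"
```

```text
t 8.53 pos [618.5 140.6  34.3] F [-1.1  1.2  0.6] shift cm [  1.36 -10.94   0.13] turn [0.  0.  0.1] norm 11.02
```

View pics/w9.png

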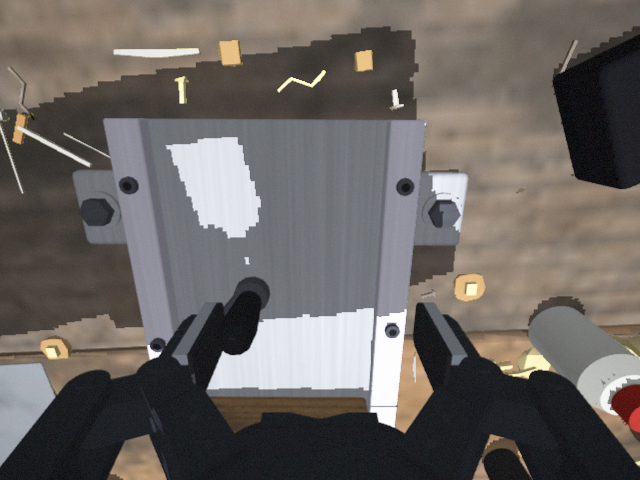

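The handle is now over the channel at about (584,143), lever roughly 0.7 rad in. Next I lift off, close the fingers on the +y side of the handle, and push in -y.

Request:
jog_arm:
  series:
    - [[0, 0.2, -4, 0, 0, 0, 8.5], [1, 0.2, -7, 0, 0, 0, 8.5], [3, -1.2, -7, 0, 0, 0, 4], [5, -2.4, -7, 0, 0, 0, 0], [5, -2.4, -7, 0, 0, 0, 0]]

```text
clock: 9.2
eef_pos: [594.4, 194.0, 103.1]
tcp_rot: [-3.139, 0.001, 1.52]
contact_force: [-0.1, -0.0, -0.3]
opening: 0.367
```

Request:
jog_arm:
  series:
    - [[0, 0, 0, 0, 0, 0, 0], [0, 0, 0, 0, 0, 0, 0], [0, 0, 2.5, 0, 0, 0, 0], [0, 0, 5, 0, 0, 0, 0], [0, 0, 5.5, 0, 0, 0, 0]]

```text
clock: 9.82
eef_pos: [595.4, 191.6, 47.6]
tcp_rot: [-3.139, 0.001, 1.517]
contact_force: [-0.0, 0.2, -0.1]
opening: -0.003
```

```bash
python3 -c "
from h import *
rows([592,170,47],1.515)
im=r.grab_frame('wrist'); cv2.imwrite('pics/w10.png',im[:,:,::-1])
im=r.grab_frame('side')[180:340,250:450]
cv2.imwrite('pics/side10.png',cv2.resize(im[:,:,::-1],(750,600)))"
```

```text
t 9.82 pos [595.4 191.6  47.6] F [-0.   0.2 -0.1] shift cm [-2.18 -0.22  0.06] turn [-0.2  0.1  0.1] norm 2.19
```

View pics/side10.png

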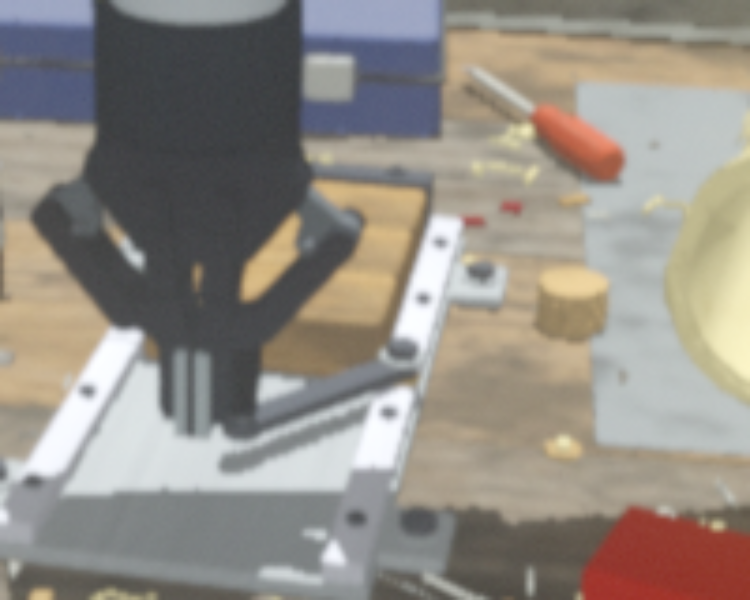

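View pics/w10.png

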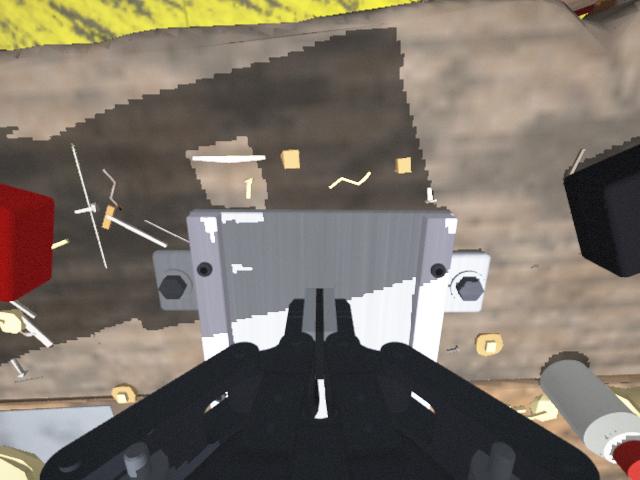

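```bash
python3 - <<'E'
from h import *
S=cam('side'); print('handle base',ray(S,(250+240/3.75,180+425/3.75),24).round(1))
s=r.sense();p=s['eef_pos'];Rt=R.from_euler('xyz',[np.pi,0,s['tcp_rot'][2]])
for ph in (40,45,53,61,69,77,85,93.2):
    a=np.radians(ph);h=np.array([522.5+90*np.sin(a),76+90*np.cos(a),47.6]); c=h+19*np.array([.056,.998,0])
    print(ph,c.round(0),(Rt.inv().apply(c-p)/10).round(2))
E
```

```text
handle base [586.  139.7  24. ]
40 [581. 164.  48.] [-2.89 -1.34  0.13]
45 [587. 159.  48.] [-3.39 -0.73  0.13]
53 [595. 149.  48.] [-4.29  0.14  0.13]
61 [602. 139.  48.] [-5.31  0.88  0.13]
69 [608. 127.  48.] [-6.41  1.48  0.13]
77 [611. 115.  48.] [-7.59  1.91  0.13]
85 [613. 103.  48.] [-8.82  2.17  0.13]
93.2 [613.  90.  48.] [-10.11   2.26   0.13]
```

Request:
jog_arm:
  series:
    - [[-1.5, -0.5, 0, 0, 0, 0, 0], [-3, -0.7, 0, 0, 0, 0, 0], [-4, 0, 0, 0, 0, 0, 0], [-5, 0.7, 0, 0, 0, 0, 0], [-6, 1.3, 0, 0, 0, 0, 0]]

```text
clock: 10.55
eef_pos: [608.3, 131.5, 50.4]
tcp_rot: [3.138, -0.002, 1.517]
contact_force: [2.7, 4.3, -1.0]
opening: -0.001
```

```bash
python3 -c "
from h import *
rows([613,91,47.6],1.515)
im=r.grab_frame('side')[180:340,250:450]
cv2.imwrite('pics/side11.png',cv2.resize(im[:,:,::-1],(750,600)))"
```

```text
t 10.55 pos [608.3 131.5  50.4] F [ 2.7  4.3 -1. ] shift cm [-4.02  0.68  0.28] turn [ 0.2 -0.1  0.1] norm 4.09
```

View pics/side11.png

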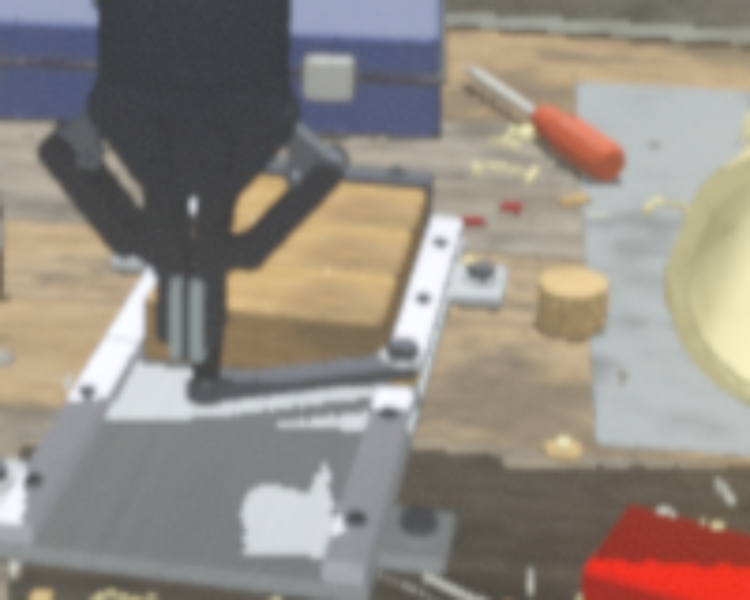

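The handle is following, at about 5 N. Pushing on to the lever stop.

Request:
jog_arm:
  series:
    - [[-0.9, 0.3, 0.2, 0, 0, 0, 0], [-1.8, 0.4, 0.2, 0, 0, 0, 0], [-2.5, 0.5, 0.2, 0, 0, 0, 0], [-3, 0.5, 0.2, 0, 0, 0, 0], [-3.4, 0.5, 0.2, 0, 0, 0, 0]]

```text
clock: 11.22
eef_pos: [609.1, 97.3, 47.2]
tcp_rot: [-3.141, 0.0, 1.517]
contact_force: [1.4, 1.8, -0.5]
opening: -0.001
```

Request:
jog_arm:
  series:
    - [[-0.2, 0, 0, 0, 0, 0, 0], [-0.4, 0, 0, 0, 0, 0, 0], [-0.6, 0, 0, 0, 0, 0, 0]]

```text
clock: 11.6
eef_pos: [609.0, 91.6, 47.2]
tcp_rot: [-3.141, 0.0, 1.518]
contact_force: [-0.1, 0.9, 0.5]
opening: 0.002
```

Request:
jog_arm:
  series:
    - [[-0.2, 0, 0, 0, 0, 0, 0], [-0.4, 0, 0, 0, 0, 0, 0], [-0.5, 0, 0, 0, 0, 0, 0]]

```text
clock: 11.98
eef_pos: [609.0, 88.6, 47.4]
tcp_rot: [3.141, -0.003, 1.516]
contact_force: [1.3, 16.2, -1.5]
opening: -0.001
```

```bash
python3 -c "
from h import *
rows([613,91,47.6],1.515)
im=r.grab_frame('side')[180:340,250:450]
cv2.imwrite('pics/side12.png',cv2.resize(im[:,:,::-1],(750,600)))"
```

```text
t 11.97 pos [609.   88.6  47.4] F [ 1.3 16.2 -1.5] shift cm [ 0.26  0.39 -0.02] turn [ 0.  -0.2  0.1] norm 0.47
```

View pics/side12.png

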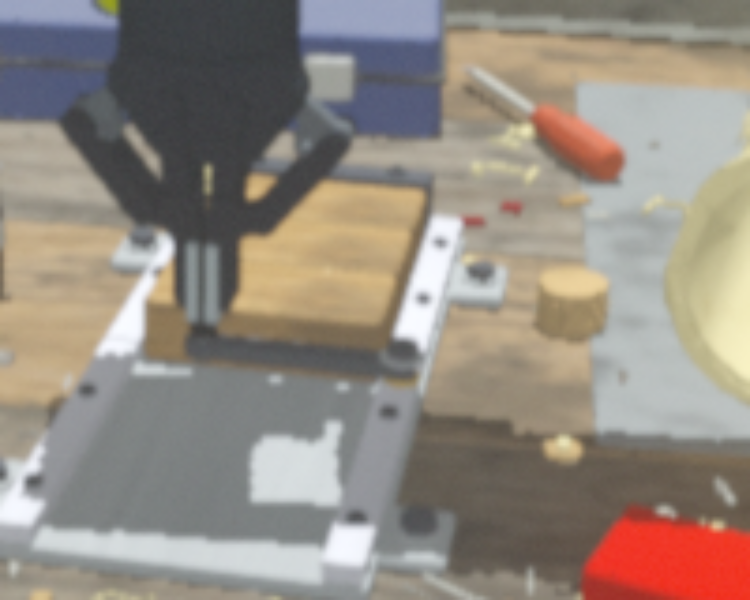

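The force rose to 16 N with the lever across the channel, so it's at its stop. I'll hold briefly, retreat in +y and up, then check.

Request:
jog_arm:
  series:
    - [[-0.1, 0, 0, 0, 0, 0, 0], [-0.1, 0, 0, 0, 0, 0, 0], [1.5, 0, 0, 0, 0, 0, 0], [5, 0, 0, 0, 0, 0, 0], [9, 0, -5, 0, 0, 0, 0]]

```text
clock: 12.65
eef_pos: [610.5, 175.3, 93.0]
tcp_rot: [-3.134, 0.003, 1.517]
contact_force: [1.0, 0.5, 0.4]
opening: 0.002
```

Request:
jog_arm:
  series:
    - [[3, 0, -6, 0, 0, 0, 0], [3, 0, -12, 0, 0, 0, 0], [3, 0, -15, 0, 0, 0, 0], [3, 0, -15, 0, 0, 0, 0]]

```text
clock: 13.15
eef_pos: [616.3, 206.1, 249.3]
tcp_rot: [3.137, -0.001, 1.518]
contact_force: [0.2, 0.5, -0.5]
opening: -0.0
```

```bash
python3 -c "
from h import *
rows([613,91,47.6],1.515)
s=r.sense()
im=r.grab_frame('wrist'); cv2.imwrite('pics/w13.png',im[:,:,::-1])
import pickle; pickle.dump(s,open('w13.pkl','wb'))
cv2.imwrite('pics/w13c.png',cv2.resize(im[240:430,200:440,::-1],None,fx=3,fy=3,interpolation=2))
im=r.grab_frame('side')[205:345,200:410]
cv2.imwrite('pics/side13.png',cv2.resize(im[:,:,::-1],(788,525),interpolation=2))
im=r.grab_frame('scene')[185:325,240:450]
cv2.imwrite('pics/scene13.png',cv2.resize(im[:,:,::-1],(788,525),interpolation=2))"
```

```text
t 13.15 pos [616.3 206.1 249.3] F [ 0.2  0.5 -0.5] shift cm [-11.53   0.18  20.15] turn [ 0.3 -0.1  0.2] norm 23.22
```

View pics/side13.png

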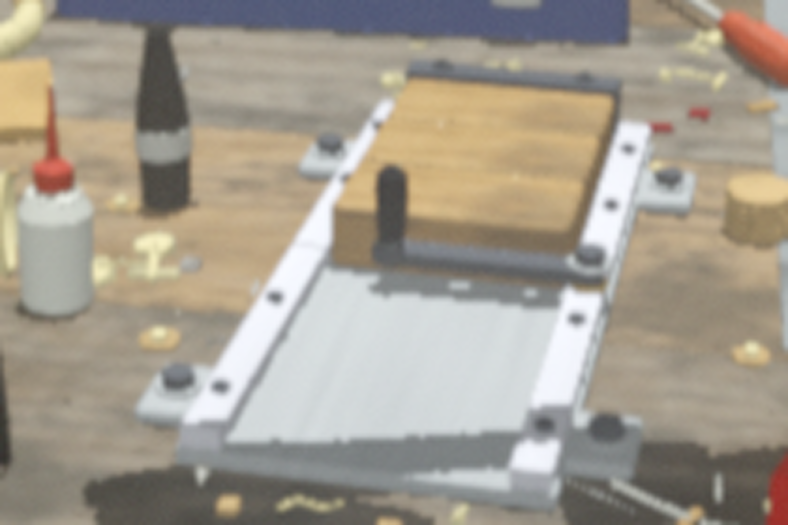

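View pics/scene13.png

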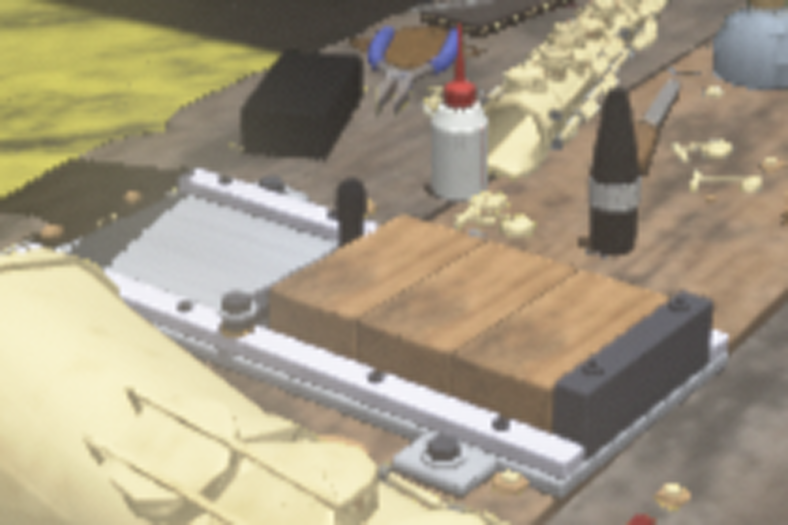

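View pics/w13c.png

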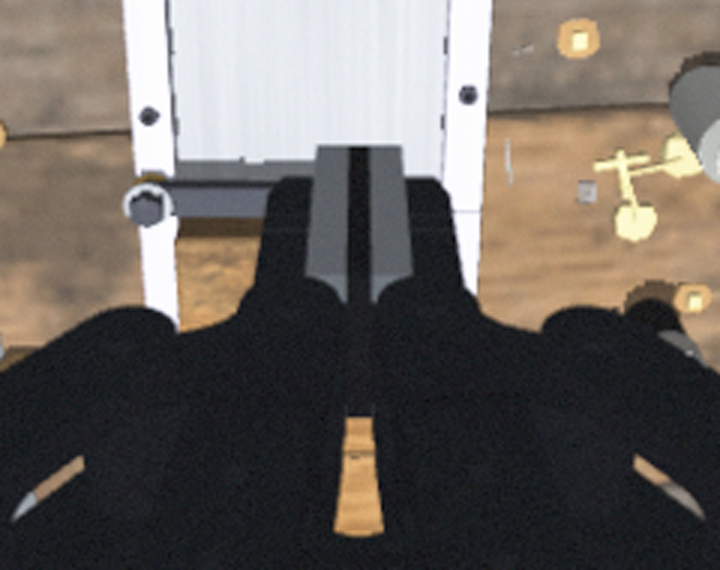

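The row is closed against the stop, the lever lies straight across behind it, and the bottle and mouthpiece are where they were. One numeric check of the lever angle and row position follows.

```bash
python3 - <<'E'
from h import *
import pickle
C=cam('wrist',pickle.load(open('w13.pkl','rb'))); f=lambda u,v:(200+u/3,240+v/3)
a,b=ray(C,f(180,183),28),ray(C,f(268,181),28); d=(b-a)[:2]; print('arm edge dir deg world',np.degrees(np.arctan2(d[1],d[0])),'fixture -3.2')
S=cam('side'); g=lambda u,v:(200+u/3.752,205+v/3.75)
p=ray(S,g(590,262),28); h=ray(S,g(390,250),28); h2=ray(S,g(392,175),66)
o=np.array([588,46.5]);x=np.array([.9984,-.0558]);u=np.array([.0558,.9984])
for n,q in [('pivot',p),('handle foot',h),('handle top',h2),('b3 rear L',ray(S,g(335,207),40)),('b1 frontR',ray(S,g(614,95),40))]: print(n,q.round(1),((q[:2]-o)@x).round(1),((q[:2]-o)@u).round(1))
E
```

```text
arm edge dir deg world -1.7349937769598467 fixture -3.2
pivot [523.4  70.9  28. ] -65.9 20.7
handle foot [612.8  74.4  28. ] 23.2 29.2
handle top [611.8  76.9  66. ] 22.0 31.7
b3 rear L [640.7  59.1  40. ] 52.0 15.5
b1 frontR [ 524.2 -102.3   40. ] -55.4 -152.1
```

The two readings disagree: 1.5° short of straight across from the wrist view, and about 5° from a coarser side-view pick. I'll open the fingers for a clear wrist view to settle it.

Request:
jog_arm:
  series:
    - [[0, -1.5, 0, 0, 0, 0, 8.5], [0, -1.5, 0, 0, 0, 0, 8.5], [0, -1.5, 0, 0, 0, 0, 8.5], [0, -1.5, 0, 0, 0, 0, 8.5], [0, -1.5, 0, 0, 0, 0, 8.5]]

```text
clock: 13.92
eef_pos: [600.3, 206.3, 246.1]
tcp_rot: [3.141, -0.0, 1.517]
contact_force: [0.2, 0.4, 0.0]
opening: 0.992
```

```bash
python3 -c "
from h import *
s=r.sense()
im=r.grab_frame('wrist')
import pickle; pickle.dump(s,open('w14.pkl','wb'))
cv2.imwrite('pics/w14c.png',cv2.resize(im[260:420,225:405,::-1],None,fx=3.75,fy=3.75,interpolation=2))"
```

```text
(no output)
```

View pics/w14c.png

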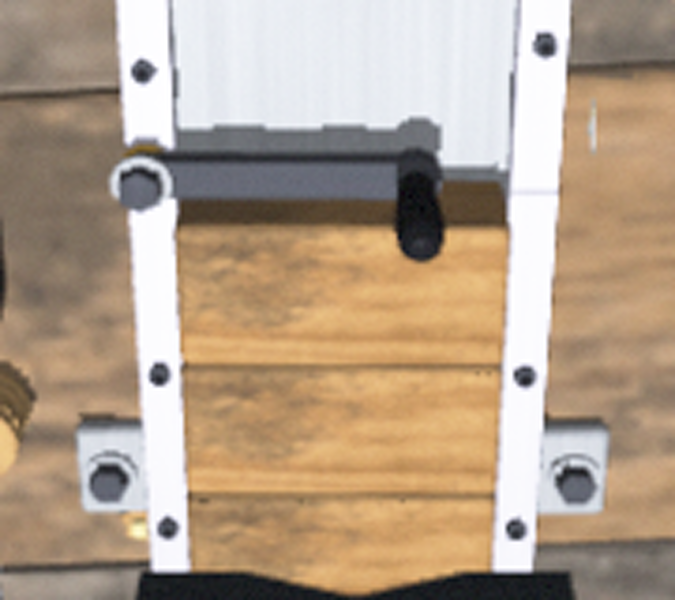

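In the clear view the lever's edges, rows ≈163 and 198, run parallel to blank 3's rear edge at row ≈224. The lever is straight across, the row has no gaps, and the gripper is clear. Handing in.

```bash
python3 -c "
from h import *
print(r.sense()['contact_force'],r.sense()['clock']); r.sign_off()"
```

```text
[ 0.18698804 -0.25183021  0.20018151] 13.975
the job is handed in; nothing more can be done
```

The three blanks are home against the end stop with no visible gaps, and the keeper lever lies across the channel behind them. I handed in at 14.0 s; the hand-in reports no verdict.

- **Row:** I pushed it with two spread fingers at about 5 N until the force rose to 35 N at the stop. The last pictures put its rear face at fixture y ≈ 15.5 mm, where home is 15. Its front edge was at -152 mm (stop face -150), within my measuring error.
- **Keeper:** I moved the handle inward with the outboard finger, not gripping it. I then pushed it from the +y side with closed fingers until the force rose to 16 N at its stop.
- **Check that disagreed:** one rough reading from the side camera had the lever about 5° short of straight across. The wrist camera gave 1.5° short. A later clear wrist view showed the lever parallel to blank 3's rear edge, and the finger position at the stop agreed, so I trusted those.
- **Surroundings:** the bottle, mouthpiece and pad stack looked unmoved in the final pictures, compared by eye. The gripper was clear of everything at hand-in, with force near zero.

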